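Index the rotary loading table and register a dose cassette

TASK

Turn the rotary table one station counter-clockwise (seen from above), until it clicks into its next detent with the empty nest at the loading pointer, and let go of it. Then set the loose cassette down in that nest and slide it gently home, flush against both of the nest's fences, without pushing the table off its detent. Leave the bottle, the basket and the bowl where they stand.

Things in the scene. Friction and masses are not known exactly. Their poses are not given: they have to be found in the camera images.
- base: Grey square base of the rotary table, 310 x 310 x 14 mm, fixed. Origin: centre of its underside, on the turning axis; x points from the loading pointer to the spring detent block on the far edge; z up. A 220 mm column at its +x, -y corner carries a small check camera over the far station, underside 168 mm above the bench.
- axis (a point): Centre of the disc's top face, on the turning axis: aluminium disc, radius 160 mm, top 62 mm above the bench; axes turn with it. Four nests 90 degrees apart, each with two low steel fences; three hold a clamped cassette shaped like the loose one, one is empty. Between the nests stand four upright posts for turning it by hand.
- rotor (a joint): Angle of the table in rad, counter-clockwise seen from above positive. Detents at 0 (the start, within 0.02), pi/2, pi, 3pi/2. Breaking out of or into a detent takes about 10 to 20 N at a post; it draws the table in from about 0.05 rad either side. In between, the table turns freely and stays where it is left.
- post (a point): Centre of the top of one post (diameter 18 mm, 140 mm from the axis, 75 mm tall above the disc, top 137 mm above the bench), turning with the table: at the start 135 degrees counter-clockwise from the base's x axis, between the empty nest and the pointer; after one station at 225 degrees.
- nest (a point): Empty nest, on the disc's top, turning with it: where the centre of the cassette's underside lies when fully home, 95 mm from the axis. x clockwise along the rim, y outward, z up. Fences 16 mm high, 8 thick: the long (90 mm) on the axis side, face at y = -30 mm; the short (50 mm) across the end, face at x = +50 mm (at the pointer, seen from the robot: back and left). Other sides open.
- pointer (a point): Tip of the steel wedge on the -x edge of the base, 42 mm above the bench, which marks the loading position.
- cassette: Loose closed plastic cassette, 100 mm (x) x 60 mm (y) x 42 mm high, white with a grey lid, with a grip rib on the lid along x: 70 mm long, 16 mm thick, 32 mm high (top 74 mm above the underside). Origin at the centre of its underside, x along its length, z up. The same either way round. About 0.3 kg.
- saline: Bystander: clear plastic bottle, diameter 68 mm, 190 mm tall, upright. Origin at the centre of its underside.
- basket: Bystander: white plastic basket, 130 (x) x 190 (y) x 70 mm, with four small bottles in it up to 115 mm high. Origin at the centre of its underside.
- bowl: Bystander: steel bowl, rim diameter 110 mm, 45 mm high. Origin at the centre of its underside.
Not all that is in view belongs to the job. Leave any blue or turquoise look-alike of the cassette alone.

How it is judged (in metres and radians):
On the way, in this order (a step that is already met when the one before it is completed fails the run):
1. the table has been turned one station counter-clockwise and rests in its detent, untouched by the robot (value of joint rotor between 1.53 and 1.61 rad and contact force between each of the arm, the fingers and base below 0.3 N), for 0.2 s.
2. the cassette stands in the nest, within 25 mm of home (horizontal distance between cassette and nest below 0.025 m and z of cassette in the frame of nest below 0.004 m), for 0.1 s.
At the end, for the whole second after the job is handed in: The table rests in the detent one station on from the start (within 0.04 rad); the cassette stands flat and at rest in the nest that was empty, flush with both fences (gap at its middle under 1.5 mm at each, parallel within 0.03 rad) (value of joint rotor between 1.53 and 1.61 rad and x of cassette in the frame of nest between -0.0015 and 0.0025 m and y of cassette in the frame of nest between -0.0025 and 0.0015 m and z of cassette in the frame of nest between -0.003 and 0.003 m and angle between the x axis of cassette and the x axis of nest, either way round below 0.03 rad and angle between cassette's own z axis and vertical below 0.03 rad and linear speed of cassette below 0.01 m/s); the robot touches nothing.
It fails at once if the table is turned well past the next station or backwards (value of joint rotor above 2 rad or value of joint rotor below -0.3 rad).
It fails at once if the table is pushed off its detent with the cassette in the nest (horizontal distance between cassette and nest below 0.03 m and (value of joint rotor below 1.52 rad or value of joint rotor above 1.62 rad)).
It fails at once if the cassette is dropped, or slammed (over 70 N), on the table or its fences (contact force between cassette and base above 70 N).
It fails at once if the bottle, basket or bowl is moved (distance of any of saline, basket, bowl from where it was at the start of the episode above 0.02 m).
It also fails if it takes over 67 s, if anything falls off the work surface, if the arm or the gripper's body presses on something with over 40 N, if the wrist force passes 120 N, or if a joint passes its speed limit or range.

ROBOT

A 7-joint arm with a two-finger parallel gripper is mounted at the origin on the work surface. World frame = base frame: x ahead of the robot, y to its left, z up, the work surface at z = 0. Lengths are in mm, angles in rad, forces in N, time in s.
With the tool pointing down it reaches from about 400 to 925 mm from the base axis. Payload 4.1 kg.
Tool frame: the origin (TCP) lies at the very end of the fingers, on their centre line; the grasp point (between the pads) lies 19 mm behind it; z points along the fingers, y is the line along which they close (so a half turn about z gives the same grasp; the last joint's range is limited). The gripper opens to 85 mm and grips with 20 to 120 N. Pads are 22 mm wide; open, the fingers measure 114 mm over their backs; the gripper's body (76 mm by 85 mm) begins 54 mm behind the grasp point. The pads swing forward as they close: fully open they stand 13 mm farther back than shut.
Start: joints at [-1.241, 0.398, 0.045, 1.537, -0.019, 1.207, -0.051], TCP at [270.241, 591.197, 231.347] pointing down, gripper open.
Joint ranges: [-2.82, 2.82], [-0.49, 2.23], [-1.37, 1.46], [0, 2.46], [-1.36, 4.5], [0.23, 2], [-2.94, 2.94]. Speed limits (rad/s): [2.57, 2.57, 3.14, 3.14, 3.14, 3.14, 3.14].

INTERFACE

Orientations are given as a 3x3 rotation matrix whose columns are the frame's x, y, z axes.
In Python, from workcell import sense, grab_frame, sign_off gives the robot as it stands.
- The arm moves only by the tool servo_tool, never from a script. Its argument "increments" is a list of rows, each a list of 7 numbers: the shift along the tool's x, y, z in m, then the turn, a rotation vector about the tool's x, y, z in rad, then the finger opening in m, from 0 to 0.0854. A call has 1 to 10 rows; each row shifts and turns the commanded pose from where the row before left it, along the tool's axes as they then stand; what a row does not reach is not made up. A row lasts 1/10 s, in which the tool goes at most 50 mm and 8.59 degrees, less where a joint would pass 70% of its speed; a pose out of reach is approached as far as the arm can. A call is refused whole if a number of a shift passes 0.05 or a number of a turn 0.15, either way. A call with a gripper value outside its range is refused whole. The fingers move at their own pace and stop on an object; the grip force is fixed at half the most. Time passes only in rows, so rows that do not move let the fingers close. It gives the time, the measured TCP pose, the force, the opening and the grip force at its end, in the units of the state.
- sense(): the state, without advancing time (a new reading comes with each control period).
- grab_frame(name): name is "scene" or "top" or "wrist"; returns a dict with "pixels" (480x640x3 uint8, red, green, blue), "range_z" (480x640 float32, mm along the optical axis (not along the pixel's ray), 0 where there is no reading), "camera_matrix" (3x3 intrinsics, pixels), "dist" ([k1, k2, p1, p2, k3] as OpenCV has them; the pictures are not rectified), "extrinsics" (4x4, takes a point from world to camera coordinates). Camera axes: x right, y down, z forward; pixel columns grow to the right and rows downward; lengths in mm; the calibration is good to about 2 mm. A picture is of the moment at which its call begins.
- sign_off(): hands the job in; it is judged then, once.
The state is a dict: "clock": time; "joints": joint angles; "joint_vel": joint speeds; "effort": joint torques, N m; "position": TCP position; "tool_rot": TCP orientation; "ft_force": force on the tool from outside, world axes, zero at the start; "wrist_torque": the same for the moment, N m; "finger_gap": opening from 0.0 (shut) to 1.0 (fully open); "grasp_force": force on a finger pad.
Only numpy, scipy, OpenCV 4.12 (cv2) and the standard library are available. Lean on these libraries where they do the work, as an engineer would, in place of code of your own. Each camera call takes 0.05 s, during which the arm holds its last target. There are 200 camera calls.

## Working session

There is one attempt and no reset: what is moved stays moved. The work goes in short steps, Python scripts to look and compute and a tool call to move; the robot and the scene stay as the last step left them, time stands still between calls to the robot, and variables do not carry over. Pictures are saved under pics/ and viewed, at most 10 in all, crops included, and the job is handed in when it is done.

Besides the shell and the picture viewer there is one more tool, called after "Emit:" as name(argument=value, ...), one argument or row to a line, values as JSON. servo_tool: Moves the arm, as the interface text tells. Its arguments: {"type":"object","properties":{"increments":{"type":"array","items":{"type":"array","items":{"type":"number"}}}},"required":["increments"]}

```bash
ls; mkdir -p pics; cat > h.py <<'E'
import numpy as np, cv2
from workcell import sense, grab_frame, sign_off
def save(f,n): cv2.imwrite(n, cv2.cvtColor(f["pixels"],cv2.COLOR_RGB2BGR))
def rays(f,px):
    px=np.asarray(px,float).reshape(-1,1,2)
    u=cv2.undistortPoints(px,f["camera_matrix"],np.array(f["dist"],float)).reshape(-1,2)
    E=f["extrinsics"];R=E[:3,:3];o=-R.T@E[:3,3]
    return o,np.c_[u,np.ones(len(u))]@R
def plane(f,px,z):
    o,d=rays(f,px); return o+d*((z-o[2])/d[:,2])[:,None]
def cloud(f):
    v,u=np.nonzero(f["range_z"]>0); o,d=rays(f,np.c_[u,v])
    P=np.zeros((480,640,3))*np.nan; P[v,u]=o+d*f["range_z"][v,u][:,None]; return P
def proj(f,p):
    E=f["extrinsics"]; r=cv2.Rodrigues(E[:3,:3])[0]
    return cv2.projectPoints(np.asarray(p,float).reshape(-1,1,3),r,E[:3,3],f["camera_matrix"],np.array(f["dist"],float))[0].reshape(-1,2)
E
python3 - <<'E'
from h import *
import pickle
for n in("scene","top"):
    f=grab_frame(n); save(f,f"pics/{n}0.png"); pickle.dump(f,open(n+"0.pkl","wb"))
    E=f["extrinsics"]; print(n,-E[:3,:3].T@E[:3,3]); print(E[:3,:3].round(2))
s=sense();print(s)
E
```

```text
pics
scene [1179.33738109 1124.75515983 1096.20755284]
[[-0.87  0.48  0.01]
 [ 0.28  0.53 -0.8 ]
 [-0.39 -0.69 -0.6 ]]
top [ 2.12799165e+02 -6.23594479e-01  1.45887867e+03]
[[ 0.01 -1.    0.  ]
 [-0.98 -0.01 -0.21]
 [ 0.21 -0.   -0.98]]
{'clock': 0.1, 'joints': array([-1.24100997,  0.39912234,  0.04503559,  1.53772509, -0.01866871,
        1.20690258, -0.05070241]), 'joint_vel': array([-2.39245360e-03, -2.46455960e-03,  2.40347950e-04, -3.24600402e-03,
       -7.25821428e-04, -2.52071438e-03,  3.86174448e-05]), 'effort': array([ 2.93973644e-03, -4.76265442e+01,  1.36968479e+00, -2.54949832e+01,
        1.18541651e-02,  5.10364218e-03,  2.15460503e-06]), 'position': array([270.002981  , 590.65803929, 230.37742377]), 'tool_rot': array([[-9.09521755e-01,  4.15655912e-01, -5.83164629e-04],
       [ 4.15656294e-01,  9.09520296e-01, -1.63589965e-03],
       [-1.49571295e-04, -1.73028237e-03, -9.99998492e-01]]), 'ft_force': array([-0.55158959, -0.02469927, -0.54337119]), 'wrist_torque': array([-0.01203905,  0.00291284, -0.01043064]), 'grasp_force': 0.0, 'finger_gap': 1.000718939299564}
```

View pics/scene0.png

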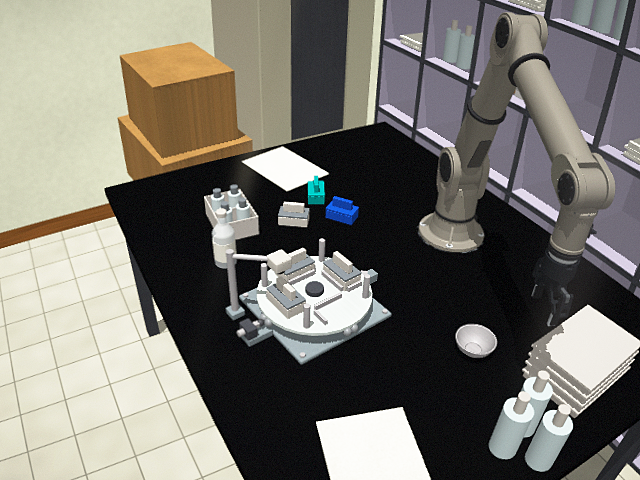

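View pics/top0.png

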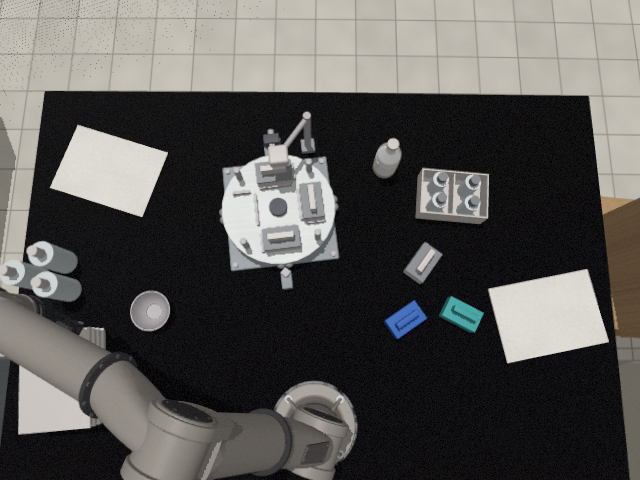

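The scene picture shows the turntable at about (315,290), with the loose white cassette at (294,214) near the turquoise (316,190) and blue (342,210) decoys. The top picture shows the disc centre at (279,207) and the pointer at (287,278). It has the empty nest on the left at (247,207), the post to push at (245,243), and the loose cassette at (423,262).

```bash
python3 - <<'E'
from h import *
import pickle
f=pickle.load(open("top0.pkl","rb")); P=cloud(f); hsv=cv2.cvtColor(f["pixels"],cv2.COLOR_RGB2HSV)
uu,vv=np.meshgrid(range(640),range(480))
def box(a,b,c,d): return (uu>a)&(uu<b)&(vv>c)&(vv<d)
# disc
m=box(210,350,140,280)&(abs(P[...,2]-62)<6)
cs,_=cv2.findContours(m.astype(np.uint8),0,2); c=cv2.convexHull(max(cs,key=cv2.contourArea))[:,0]
w=plane(f,c,62)[:,:2]
from scipy.optimize import least_squares
r=least_squares(lambda q:np.hypot(w[:,0]-q[0],w[:,1]-q[1])-160,w.mean(0),loss="soft_l1").x; C=r;print("disc",r, "zmed",np.median(P[m][:,2]))
# base corners
m=box(205,355,140,285)&(P[...,2]>6)&(P[...,2]<24)
cs,_=cv2.findContours(m.astype(np.uint8),0,2)
pts=np.vstack([k for k in cs if cv2.contourArea(k)>20])[:,0]
print("base",cv2.minAreaRect(plane(f,pts,14)[:,:2].astype(np.float32)))
# posts
m=box(210,350,140,280)&(P[...,2]>125)&(P[...,2]<145)
n,l,s,ct=cv2.connectedComponentsWithStats(m.astype(np.uint8))
for i in range(1,n):
    if s[i,4]>8:
        p=plane(f,[ct[i]],137)[0]-[*C,0]; print("hi",ct[i].round(1),s[i,4],np.median(P[l==i],0).round(0),"r",np.hypot(*p[:2]).round(1),"ang",np.degrees(np.arctan2(p[1],p[0])).round(1))
# cassette
for nm,lo,hi in(("lid",34,50),("rib",64,82)):
    m=box(395,450,235,290)&(P[...,2]>lo)&(P[...,2]<hi); z=np.median(P[m][:,2])
    cs,_=cv2.findContours(m.astype(np.uint8),0,2); c=np.vstack(cs)[:,0]
    print(nm,m.sum(),z,cv2.minAreaRect(plane(f,c,42 if nm=="lid" else 74)[:,:2].astype(np.float32)))
for nm,b in(("bottle",(370,405,135,185)),("basket",(410,495,160,230)),("bowl",(125,175,285,335)),("blue",(380,430,295,345)),("turq",(435,490,290,335))):
    q=P[box(*b)&(P[...,2]>25)]; print(nm,q.min(0).round(),q.max(0).round())
E
```

```text
disc [590.44201997 105.65843784] zmed 61.46939868373806
base ((618.3076171875, 109.54703521728516), (367.27008056640625, 314.4859313964844), 7.210658550262451)
hi [308.  161.9] 38 [701.  21. 136.] r 138.4 ang -37.7
hi [270.  168.5] 125 [682. 129. 135.] r 91.7 ang 11.2
hi [235.8 170.4] 38 [674. 216. 136.] r 138.5 ang 52.8
hi [311.  196.6] 155 [603.  12. 136.] r 94.6 ang -82.9
hi [317.  232.2] 40 [505.  -5. 137.] r 140.0 ang -127.8
hi [279.9 235.3] 173 [496.  92. 135.] r 95.8 ang -172.2
hi [242.7 241.3] 39 [479. 190. 135.] r 140.0 ang 143.0
lid 590 41.42525444830869 ((442.2405700683594, -301.99896240234375), (60.51611328125, 101.77872467041016), 54.15597152709961)
rib 157 72.7885644787334 ((442.1878356933594, -301.6419677734375), (16.50973129272461, 71.99402618408203), 53.98774719238281)
bottle [ 698. -234.   26.] [ 763. -167.  197.]
basket [ 562. -493.   25.] [ 710. -291.  122.]
bowl [249. 397.  25.] [356. 507.  53.]
blue [ 234. -305.   25.] [ 335. -192.   80.]
turq [ 254. -463.   25.] [ 346. -349.   81.]
```

Emit:
servo_tool(
  increments=[
    [-0.0356,-0.0277,0,0,0,0,0.04],
    [-0.0356,-0.0277,0,0,0,0,0.04],
    [-0.0356,-0.0277,0,0,0,0,0.04],
    [-0.0356,-0.0277,0,0,0,0,0.04],
    [-0.0356,-0.0277,0,0,0,0,0.04],
    [-0.0356,-0.0277,0,0,0,0,0.04],
    [-0.0356,-0.0277,0,0,0,0,0.04],
    [-0.0356,-0.0277,0,0,0,0,0.04],
    [-0.0356,-0.0277,0,0,0,0,0.04],
    [-0.0356,-0.0277,0,0,0,0,0.04],
  ],
)

```text
clock: 1.1
position: [479.1, 189.5, 231.2]
tool_rot: [[-0.91, 0.416, -0.0], [0.416, 0.91, 0.0], [0.0, 0.0, -1.0]]
ft_force: [1.4, 2.0, 0.3]
finger_gap: 0.467
grasp_force: 0.0
```

Emit:
servo_tool(
  increments=[
    [0,0,0,0,0,0.1125,0.04],
    [0,0,0,0,0,0.1125,0.04],
    [0,0,0,0,0,0,0.04],
  ],
)

```text
clock: 1.4
position: [478.7, 190.7, 231.0]
tool_rot: [[-0.793, 0.609, -0.001], [0.609, 0.793, -0.0], [0.0, -0.001, -1.0]]
ft_force: [0.1, -0.2, -0.3]
finger_gap: 0.473
grasp_force: 0.0
```

```bash
cat >> h.py <<'E'
def to(x,y,z,phi):
    s=sense();R=s["tool_rot"];d=R.T@(np.array([x,y,z])-s["position"])
    ph=np.degrees(np.arctan2(R[1,1],R[0,1])); t=(phi-ph+180)%360-180
    print("t",round(s["clock"],2),"pos",s["position"].round(1),"phi",ph.round(2),"tilt",R[:2,2].round(4),"j",s["joints"].round(2),"F",s["ft_force"].round(1),"gap",round(s["finger_gap"]*85.4,1),"grip",round(s["grasp_force"],1))
    print("tool shift mm",d.round(1),"turn z rad",round(-np.radians(t),3))
E
python3 -c "
from h import *
to(479.2,190.5,98,52.5)"
```

```text
t 1.4 pos [478.7 190.7 231. ] phi 52.5 tilt [-0.0007 -0.0003] j [-0.74  0.16  0.31  1.86 -0.06  1.13  0.51] F [ 0.1 -0.2 -0.3] gap 40.4 grip 0.0
tool shift mm [ -0.6   0.2 133. ] turn z rad 0.0
```

Emit:
servo_tool(
  increments=[
    [0,0,0.025,0,0,0,0.04],
    [0,0,0.025,0,0,0,0.04],
    [0,0,0.025,0,0,0,0.04],
    [0,0,0.025,0,0,0,0.04],
    [0,0,0.02,0,0,0,0.04],
    [0,0,0.013,0,0,0,0.04],
    [0,0,0,0,0,0,0.04],
  ],
)

```text
clock: 2.1
position: [477.4, 191.0, 96.6]
tool_rot: [[-0.795, 0.607, -0.003], [0.607, 0.795, -0.002], [0.002, -0.004, -1.0]]
ft_force: [-0.8, -0.3, 1.0]
finger_gap: 0.468
grasp_force: 0.0
```

Emit:
servo_tool(
  increments=[
    [0,-0.005,0,0,0,0,0.04],
    [0,-0.005,0,0,0,0,0.04],
    [-0.0002,-0.007,0,0,0,-0.05,0.04],
    [-0.0002,-0.007,0,0,0,-0.05,0.04],
    [-0.0002,-0.007,0,0,0,-0.05,0.04],
  ],
)

```text
clock: 2.6
position: [471.9, 178.4, 102.6]
tool_rot: [[-0.879, 0.476, 0.027], [0.477, 0.879, 0.02], [-0.014, 0.031, -0.999]]
ft_force: [18.4, 22.4, -15.7]
finger_gap: 0.471
grasp_force: 13.4
```

Emit:
servo_tool(
  increments=[
    [-0.0001,-0.004,0,0,0,-0.03,0.04],
    [-0.0001,-0.004,0,0,0,-0.03,0.04],
    [-0.0001,-0.004,0,0,0,-0.03,0.04],
  ],
)

```text
clock: 2.9
position: [457.7, 156.0, 100.2]
tool_rot: [[-0.917, 0.4, 0.004], [0.4, 0.917, 0.003], [-0.003, 0.004, -1.0]]
ft_force: [0.1, 0.1, 1.6]
finger_gap: 0.469
grasp_force: 0.6
```

```bash
python3 - <<'E'
from h import *
to(479,190,98,52)
f=grab_frame("top"); save(f,"pics/top1.png")
P=cloud(f);uu,vv=np.meshgrid(range(640),range(480))
m=(uu>210)&(uu<350)&(vv>140)&(vv<280)&(P[...,2]>125)&(P[...,2]<145)
n,l,s,ct=cv2.connectedComponentsWithStats(m.astype(np.uint8))
for i in range(1,n):
    if 20<s[i,4]<60:
        p=plane(f,[ct[i]],137)[0]-[590.4,105.7,0]; print(ct[i].round(),s[i,4],np.hypot(*p[:2]).round(1),np.degrees(np.arctan2(p[1],p[0])).round(1))
E
```

```text
t 2.9 pos [457.7 156.  100.2] phi 66.43 tilt [0.0044 0.0028] j [-0.64  0.26  0.26  2.07 -0.09  0.81  0.83] F [0.1 0.1 1.6] gap 40.1 grip 0.6
tool shift mm [-5.9 39.6  2.4] turn z rad 0.252
[299. 156.] 38 138.4 -25.4
[230. 179.] 39 138.5 65.2
[323. 223.] 37 139.8 -115.7
```

Emit:
servo_tool(
  increments=[
    [-0.0007,-0.014,0,0,0,-0.148,0.04],
    [-0.0007,-0.014,0,0,0,-0.1,0.04],
    [-0.0007,-0.014,0,0,0,-0.1,0.04],
    [-0.0007,-0.014,0,0,0,-0.1,0.04],
    [-0.0007,-0.014,0,0,0,-0.1,0.04],
    [-0.0007,-0.014,0,0,0,-0.1,0.04],
    [-0.0007,-0.014,0,0,0,-0.1,0.04],
    [-0.0007,-0.014,0,0,0,-0.1,0.04],
    [-0.0004,-0.0098,0,0,0,-0.07,0.04],
    [-0.0002,-0.007,0,0,0,-0.05,0.04],
  ],
)

```text
clock: 3.95
position: [467.9, 30.8, 99.3]
tool_rot: [[-0.85, -0.527, 0.002], [-0.527, 0.85, 0.001], [-0.002, -0.0, -1.0]]
ft_force: [-0.5, 1.5, 1.0]
finger_gap: 0.468
grasp_force: 0.8
```

```bash
cat >> h.py <<'E'
def posts():
    f=grab_frame("top"); P=cloud(f);uu,vv=np.meshgrid(range(640),range(480))
    m=(uu>210)&(uu<350)&(vv>140)&(vv<280)&(P[...,2]>125)&(P[...,2]<145)
    n,l,s,ct=cv2.connectedComponentsWithStats(m.astype(np.uint8))
    for i in range(1,n):
        p=plane(f,[ct[i]],137)[0]-[590.4,105.7,0]
        print("obj",ct[i].round(),s[i,4],"r",np.hypot(*p[:2]).round(1),"ang",np.degrees(np.arctan2(p[1],p[0])).round(1))
    p=sense()["position"]-[590.4,105.7,0]; print("tool polar",np.hypot(*p[:2]).round(1),np.degrees(np.arctan2(p[1],p[0])).round(1)%360)
    return f
E
python3 -c "
from h import *
to(505,-5,98,142.5); posts()"
```

```text
t 3.95 pos [467.9  30.8  99.3] phi 121.81 tilt [0.0017 0.001 ] j [-0.31  0.24  0.18  2.1  -0.06  0.81  2.03] F [-0.5  1.5  1. ] gap 39.9 grip 0.8
tool shift mm [-12.7 -50.    1.3] turn z rad -0.361
obj [254. 157.] 39 r 138.2 ang 26.9
obj [289. 170.] 141 r 92.7 ang -22.0
obj [323. 179.] 37 r 138.9 ang -63.7
obj [243. 190.] 170 r 94.0 ang 72.6
obj [228. 223.] 38 r 139.8 ang 116.8
tool polar 143.7 211.9
```

Emit:
servo_tool(
  increments=[
    [-0.0005,-0.0112,0,0,0,-0.08,0.04],
    [-0.0005,-0.0112,0,0,0,-0.08,0.04],
    [-0.0003,-0.0084,0,0,0,-0.06,0.04],
    [-0.0003,-0.0084,0,0,0,-0.06,0.04],
    [-0.0001,-0.0056,0,0,0,-0.04,0.04],
    [-0.0001,-0.0042,0,0,0,-0.03,0.04],
    [0,0,0,0,0,0,0.04],
  ],
)

```text
clock: 4.7
position: [497.0, -2.5, 98.5]
tool_rot: [[-0.618, -0.786, -0.007], [-0.786, 0.618, 0.003], [0.001, 0.007, -1.0]]
ft_force: [-7.8, 5.8, 5.7]
finger_gap: 0.469
grasp_force: 4.3
```

```bash
python3 -c "
from h import *
to(505,-5,98,142.5); posts()"
```

```text
t 4.7 pos [497.   -2.5  98.5] phi 141.81 tilt [-0.0066  0.0035] j [-0.2   0.28  0.14  2.03 -0.06  0.83  2.45] F [-7.8  5.8  5.7] gap 40.1 grip 4.3
tool shift mm [-3.  -7.9  0.5] turn z rad -0.012
obj [241. 165.] 40 r 139.1 ang 44.6
obj [277. 168.] 122 r 91.7 ang -0.5
obj [313. 167.] 35 r 138.2 ang -46.2
obj [240. 200.] 168 r 94.4 ang 90.3
obj [237. 236.] 40 r 139.6 ang 134.7
tool polar 143.0 229.2
```

Emit:
servo_tool(
  increments=[
    [-0.0001,-0.004,0,0,0,-0.02,0.04],
    [-0.0001,-0.004,0,0,0,-0.02,0.04],
    [-0.0001,-0.002,0,0,0,0,0.04],
    [0,0,0,0,0,0,0.04],
  ],
)

```text
clock: 5.15
position: [497.9, -2.6, 98.0]
tool_rot: [[-0.584, -0.811, -0.022], [-0.812, 0.584, 0.01], [0.005, 0.024, -1.0]]
ft_force: [-23.3, 15.5, 20.9]
finger_gap: 0.468
grasp_force: 13.9
```

```bash
python3 -c "
from h import *
to(505,-5,98,142.5); posts()"
```

```text
t 5.15 pos [497.9  -2.6  98. ] phi 144.26 tilt [-0.0225  0.0102] j [-0.18  0.3   0.13  2.02 -0.06  0.85  2.5 ] F [-23.3  15.5  20.9] gap 40.0 grip 13.9
tool shift mm [-2.2 -7.2 -0.2] turn z rad 0.031
obj [241. 165.] 37 r 138.7 ang 44.9
obj [313. 167.] 41 r 138.1 ang -45.8
obj [276. 168.] 131 r 91.3 ang 0.7
obj [240. 201.] 164 r 94.5 ang 90.6
obj [237. 236.] 35 r 139.7 ang 134.7
tool polar 142.4 229.5
```

Emit:
servo_tool(
  increments=[
    [-0.0001,-0.003,0,0,0,0,0.04],
    [0,0,0,0,0,0,0.04],
  ],
)

```text
clock: 5.4
position: [498.4, -3.2, 97.9]
tool_rot: [[-0.583, -0.812, -0.027], [-0.812, 0.583, 0.011], [0.006, 0.029, -1.0]]
ft_force: [-26.7, 17.5, 24.2]
finger_gap: 0.47
grasp_force: 16.1
```

Emit:
servo_tool(
  increments=[
    [-0.0001,-0.002,0,0,0,0,0.04],
    [0,0,0,0,0,0,0.04],
  ],
)

```text
clock: 5.6
position: [502.0, -6.8, 97.4]
tool_rot: [[-0.584, -0.812, -0.022], [-0.812, 0.584, 0.008], [0.006, 0.022, -1.0]]
ft_force: [-16.8, 10.6, 8.6]
finger_gap: 0.469
grasp_force: 9.8
```

Emit:
servo_tool(
  increments=[
    [0,-0.001,0,0,0,0,0.04],
    [0,0,0,0,0,0,0.04],
  ],
)

```text
clock: 5.8
position: [506.6, -11.2, 97.4]
tool_rot: [[-0.585, -0.811, -0.013], [-0.811, 0.585, 0.003], [0.005, 0.012, -1.0]]
ft_force: [-9.2, 3.7, 3.0]
finger_gap: 0.471
grasp_force: 4.4
```

```bash
python3 -c "
from h import *
to(505,-5,98,142.5); posts()"
```

```text
t 5.8 pos [506.6 -11.2  97.4] phi 144.19 tilt [-0.0128  0.0031] j [-0.17  0.31  0.13  2.01 -0.06  0.85  2.51] F [-9.2  3.7  3. ] gap 40.2 grip 4.4
tool shift mm [-4.   4.9 -0.5] turn z rad 0.029
obj [310. 163.] 36 r 138.9 ang -40.6
obj [237. 168.] 37 r 138.7 ang 49.9
obj [272. 168.] 130 r 91.4 ang 7.1
obj [309. 188.] 5 r 95.2 ang -68.0
obj [240. 203.] 164 r 94.6 ang 95.1
obj [241. 240.] 36 r 139.8 ang 140.3
tool polar 143.9 234.8
```

Emit:
servo_tool(
  increments=[
    [0,-0.002,0,0,0,0,0.04],
    [0,0,0,0,0,0,0.04],
    [0,0,0,0,0,0,0.04],
  ],
)

```text
clock: 6.15
position: [512.0, -15.0, 97.8]
tool_rot: [[-0.587, -0.81, -0.005], [-0.81, 0.587, 0.0], [0.003, 0.005, -1.0]]
ft_force: [-5.5, 1.3, -0.4]
finger_gap: 0.471
grasp_force: 2.8
```

```bash
python3 -c "
from h import *
to(505,-5,98,142.5); posts()"
```

```text
t 6.15 pos [512.  -15.   97.8] phi 144.07 tilt [-0.0053  0.0005] j [-0.17  0.31  0.14  2.   -0.06  0.84  2.51] F [-5.5  1.3 -0.4] gap 40.2 grip 2.8
tool shift mm [-4.  11.5 -0.2] turn z rad 0.027
obj [308. 162.] 39 r 138.1 ang -38.2
obj [271. 168.] 126 r 91.6 ang 10.1
obj [236. 170.] 38 r 138.4 ang 52.4
obj [241. 205.] 162 r 94.5 ang 98.0
obj [242. 241.] 39 r 140.0 ang 142.5
tool polar 143.9 237.0
```

Emit:
servo_tool(
  increments=[
    [0,0.005,0,0,0,0,0.04],
    [0,0.006,0,0,0,0,0.04],
    [0,0,0,0,0,0,0.05],
    [0,0,0,0,0,0,0.05],
  ],
)

```text
clock: 6.6
position: [506.5, -8.8, 98.8]
tool_rot: [[-0.586, -0.81, 0.002], [-0.81, 0.586, 0.0], [-0.001, -0.001, -1.0]]
ft_force: [-0.0, 0.3, -0.2]
finger_gap: 0.583
grasp_force: 0.0
```

```bash
python3 -c "
from h import *
to(505,-5,98,142.5); posts()"
```

```text
t 6.6 pos [506.5  -8.8  98.8] phi 144.11 tilt [0.0018 0.0001] j [-0.18  0.3   0.13  2.02 -0.05  0.83  2.5 ] F [-0.   0.3 -0.2] gap 49.8 grip 0.0
tool shift mm [-2.2  3.4  0.8] turn z rad 0.028
obj [308. 162.] 39 r 137.8 ang -38.1
obj [271. 168.] 129 r 91.4 ang 10.0
obj [236. 170.] 40 r 138.1 ang 52.6
obj [241. 205.] 162 r 94.5 ang 97.9
obj [242. 241.] 39 r 140.1 ang 142.5
tool polar 142.0 233.8
```

Emit:
servo_tool(
  increments=[
    [0,0,-0.02,0,0,0,0.05],
    [0,0,-0.03,0,0,0,0.05],
    [0,0,-0.03,0,0,0,0.05],
    [0,0,-0.03,0,0,0,0.05],
    [0,0,-0.02,0,0,0,0.05],
    [0,0,0,0,0,0,0.05],
  ],
)

```text
clock: 7.25
position: [508.4, -9.1, 231.6]
tool_rot: [[-0.587, -0.81, 0.008], [-0.81, 0.587, 0.001], [-0.005, -0.006, -1.0]]
ft_force: [0.1, 0.2, -0.0]
finger_gap: 0.588
grasp_force: 0.0
```

```bash
python3 -c "
from h import *
to(442.2,-301.8,230,54.1); posts()"
```

```text
t 7.25 pos [508.4  -9.1 231.6] phi 144.07 tilt [0.0075 0.0007] j [-0.2   0.14  0.15  1.88 -0.02  1.12  2.47] F [ 0.1  0.2 -0. ] gap 50.2 grip 0.0
tool shift mm [ 275.9 -118.2    0.9] turn z rad 1.57
obj [306. 162.] 6 r 133.9 ang -36.4
obj [271. 168.] 126 r 91.5 ang 9.8
obj [236. 170.] 39 r 138.3 ang 52.6
obj [241. 205.] 162 r 94.5 ang 97.9
obj [242. 241.] 39 r 139.8 ang 142.5
tool polar 141.9 234.0
```

Emit:
servo_tool(
  increments=[
    [0.04,-0.017,0,0,0,0,0.05],
    [0.04,-0.017,0,0,0,0,0.05],
    [0.04,-0.017,0,0,0,0,0.05],
    [0.04,-0.017,0,0,0,0,0.05],
    [0.04,-0.017,0,0,0,0,0.05],
    [0.04,-0.017,0,0,0,0,0.05],
    [0.036,-0.016,0,0,0,0,0.05],
    [0,0,0,0,0,0.14,0.05],
    [0,0,0,0,0,0.14,0.05],
    [0,0,0,0,0,0.14,0.05],
  ],
)

```text
clock: 8.3
position: [449.4, -252.4, 223.2]
tool_rot: [[-0.869, -0.495, -0.012], [-0.495, 0.869, 0.0], [0.01, 0.006, -1.0]]
ft_force: [-0.1, 0.0, -0.5]
finger_gap: 0.582
grasp_force: 0.0
```

Emit:
servo_tool(
  increments=[
    [0,0,0,0,0,0.14,0.05],
    [0,0,0,0,0,0.14,0.05],
    [0,0,0,0,0,0.14,0.05],
    [0,0,0,0,0,0.14,0.05],
    [0,0,0,0,0,0.14,0.05],
    [0,0,0,0,0,0.14,0.05],
    [0,0,0,0,0,0.14,0.05],
    [0,0,0,0,0,0.14,0.05],
    [0,0,0,0,0,0,0.05],
  ],
)

```text
clock: 9.2
position: [450.0, -251.5, 223.5]
tool_rot: [[-0.828, 0.56, -0.012], [0.56, 0.828, -0.0], [0.01, -0.007, -1.0]]
ft_force: [1.0, 0.4, 0.5]
finger_gap: 0.586
grasp_force: 0.0
```

```bash
python3 - <<'E'
from h import *
import pickle
to(442.2,-301.8,54,54.1)
f=grab_frame("wrist"); save(f,"pics/w1.png")
P=cloud(f)
for lo,hi,z in((34,50,42),(64,82,74)):
    m=(P[...,2]>lo)&(P[...,2]<hi)&(np.hypot(P[...,0]-442,P[...,1]+302)<75)
    c=np.vstack(cv2.findContours(m.astype(np.uint8),0,2)[0])[:,0]
    print(m.sum(),cv2.minAreaRect(plane(f,c,z)[:,:2].astype(np.float32)))
E
```

```text
t 9.2 pos [ 450.  -251.5  223.5] phi 55.94 tilt [-0.012  -0.0004] j [ 0.31  0.17  0.12  1.86 -0.02  1.12  1.42] F [1.  0.4 0.5] gap 50.0 grip 0.0
tool shift mm [-23.4 -44.9 169.6] turn z rad 0.032
6365 ((442.6925048828125, -302.4509582519531), (59.86545944213867, 101.24808502197266), 53.84260177612305)
2057 ((442.46746826171875, -301.66717529296875), (17.03885269165039, 72.03911590576172), 53.93132019042969)
```

View pics/w1.png

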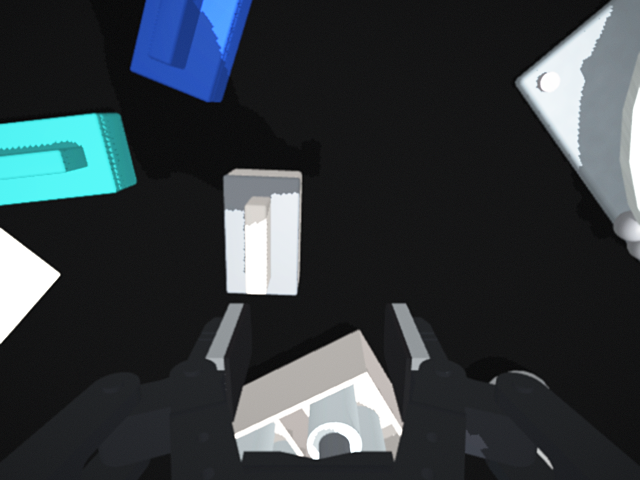

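The wrist picture shows the loose cassette upright at (262,232), rib at (256,246). The decoys are clear on the left, and the basket sits below at (320,410).

Emit:
servo_tool(
  increments=[
    [-0.0117,-0.0225,0,-0.0067,-0.0099,0,0.06],
    [-0.0117,-0.0225,0,0,0,0,0.06],
    [0,0,0,0,0,0.036,0.06],
    [0,0,0.03,0,0,0,0.06],
    [0,0,0.03,0,0,0,0.06],
    [0,0,0.03,0,0,0,0.06],
    [0,0,0,0,0,0,0.06],
    [0,0,0,0,0,0,0.06],
  ],
)

```text
clock: 10.05
position: [444.9, -302.2, 135.0]
tool_rot: [[-0.808, 0.588, 0.001], [0.588, 0.809, -0.001], [-0.002, 0.0, -1.0]]
ft_force: [0.3, -0.1, 0.6]
finger_gap: 0.703
grasp_force: 0.0
```

```bash
python3 -c "
from h import *
to(442.5,-301.9,48,53.9)"
```

```text
t 10.05 pos [ 444.9 -302.2  135. ] phi 53.95 tilt [ 0.0015 -0.0008] j [ 0.39  0.3   0.15  1.92 -0.06  0.93  1.51] F [ 0.3 -0.1  0.6] gap 60.1 grip 0.0
tool shift mm [ 2.3 -1.2 87. ] turn z rad 0.001
```

Emit:
servo_tool(
  increments=[
    [0.0023,-0.0012,0.02,0,0,0,0.06],
    [0,0,0.02,0,0,0,0.06],
    [0,0,0.02,0,0,0,0.06],
    [0,0,0.017,0,0,0,0.06],
    [0,0,0.01,0,0,0,0.06],
    [0,0,0,0,0,0,0.03],
    [0,0,0,0,0,0,0.01],
    [0,0,0,0,0,0,0.01],
    [0,0,0,0,0,0,0.01],
    [0,0,0,0,0,0,0.01],
  ],
)

```text
clock: 11.05
position: [443.7, -302.9, 49.5]
tool_rot: [[-0.808, 0.59, 0.005], [0.59, 0.808, -0.003], [-0.005, 0.001, -1.0]]
ft_force: [-0.7, -1.3, 5.6]
finger_gap: 0.177
grasp_force: 62.4
```

```bash
python3 -c "
from h import *
to(442.5,-301.9,48,53.9)"
```

```text
t 11.05 pos [ 443.7 -302.9   49.5] phi 53.86 tilt [ 0.0048 -0.0028] j [ 0.41  0.41  0.14  1.98 -0.08  0.74  1.53] F [-0.7 -1.3  5.6] gap 15.1 grip 62.4
tool shift mm [1.5 0.1 1.4] turn z rad -0.001
```

Emit:
servo_tool(
  increments=[
    [0,0,-0.01,0,0,0,0.01],
    [0,0,-0.03,0,0,0,0.01],
    [0,0,-0.04,0,0,0,0.01],
    [0,0,-0.04,0,0,0,0.01],
    [0,0,-0.04,0,0,0,0.01],
    [0,0,-0.01,0,0,0,0.01],
    [0,0,0,0,0,0,0.01],
  ],
)

```text
clock: 11.75
position: [442.9, -301.9, 219.4]
tool_rot: [[-0.808, 0.589, 0.005], [0.589, 0.808, -0.002], [-0.005, 0.001, -1.0]]
ft_force: [0.6, -0.6, -4.7]
finger_gap: 0.177
grasp_force: 61.3
```

```bash
python3 - <<'E'
from h import *
import pickle
f=posts(); pickle.dump(f,open("top2.pkl","wb"))
im=cv2.cvtColor(f["pixels"],cv2.COLOR_RGB2BGR)[140:300,205:365]
cv2.imwrite("pics/nest.png",cv2.resize(im,None,fx=3.5,fy=3.5,interpolation=cv2.INTER_CUBIC))
to(440,80,215,7.3)
P=cloud(f)
d=P[...,:2]-[590.4,105.7]
a=np.radians(187.4); o=np.array([np.cos(a),np.sin(a)]); t=np.array([np.sin(a),-np.cos(a)]) # outward y, clockwise x
y=d@o-95; x=d@t
m=(abs(x)<75)&(abs(y)<50)&(P[...,2]>69)&(P[...,2]<90)
n,l,s,ct=cv2.connectedComponentsWithStats(m.astype(np.uint8))
for i in range(1,n):
    if s[i,4]<10: continue
    c=np.vstack(cv2.findContours((l==i).astype(np.uint8),0,2)[0])[:,0]; w=plane(f,c,78)[:,:2]-[590.4,105.7]
    print(s[i,4],"z",np.median(P[l==i][:,2]),"nest-xy",cv2.minAreaRect(np.c_[w@t,w@o-95].astype(np.float32)))
E
```

```text
obj [308. 162.] 36 r 138.6 ang -38.0
obj [270. 168.] 126 r 91.5 ang 10.5
obj [236. 170.] 41 r 138.0 ang 52.7
obj [311. 197.] 160 r 94.5 ang -84.0
obj [241. 205.] 164 r 94.4 ang 98.2
obj [317. 232.] 38 r 139.7 ang -128.0
obj [242. 241.] 39 r 139.9 ang 142.5
tool polar 433.2 249.9
t 11.8 pos [ 441.7 -301.1  217.3] phi 53.89 tilt [ 0.0014 -0.0004] j [ 0.38  0.21  0.16  1.83 -0.04  1.1   1.49] F [ 0.3  0.8 -4. ] gap 14.8 grip 61.2
tool shift mm [226.  306.9   2.2] turn z rad 0.813
109 z 76.48747372979642 nest-xy ((0.5473098754882812, -33.55696105957031), (12.133977890014648, 86.27054595947266), 87.42549133300781)
54 z 76.2319254629092 nest-xy ((54.066627502441406, 2.9342517852783203), (50.41472625732422, 8.223795890808105), 84.34027099609375)
```

View pics/nest.png

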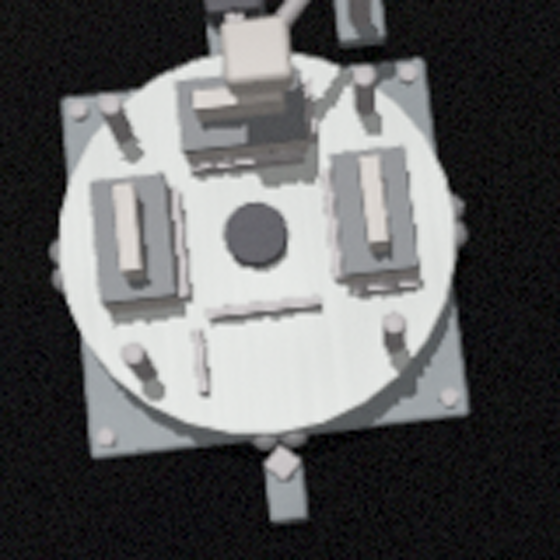

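The crop shows the empty nest at the pointer. Its long fence lies at (265,308) and its short fence at (202,362), both matching the measured disc pose within about 1 mm.

Emit:
servo_tool(
  increments=[
    [0.01,0.018,0,0,0,0,0.01],
    [0.017,0.0304,0,0,0,0,0.01],
    [0.017,0.0304,0,0,0,0,0.01],
    [0.017,0.0304,0,0,0,0,0.01],
    [0.017,0.0304,0,0,0,0,0.01],
    [0.017,0.0304,0,0,0,0,0.01],
    [0.017,0.0304,0,0,0,0,0.01],
    [0.017,0.0304,0,0,0,0,0.01],
    [0.017,0.0304,0,0,0,0,0.01],
    [0.017,0.0304,0,0,0,0,0.01],
  ],
)

```text
clock: 12.8
position: [480.4, 31.0, 214.7]
tool_rot: [[-0.808, 0.589, -0.004], [0.589, 0.808, -0.002], [0.002, -0.004, -1.0]]
ft_force: [0.8, 0.4, -3.2]
finger_gap: 0.176
grasp_force: 61.1
```

Emit:
servo_tool(
  increments=[
    [0.017,0.0304,0,0,0,0,0.01],
    [0.008,0.014,0,0,0,0,0.01],
    [0,0,0,0,0,0.1355,0.01],
    [0,0,0,0,0,0.1355,0.01],
    [0,0,0,0,0,0.1355,0.01],
    [0,0,0,0,0,0.1355,0.01],
    [0,0,0,0,0,0.1355,0.01],
    [0,0,0,0,0,0.1355,0.01],
    [0,0,0,0,0,0,0.01],
    [0,0,0,0,0,0,0.01],
  ],
)

```text
clock: 13.8
position: [487.2, 80.2, 215.7]
tool_rot: [[-0.13, 0.992, -0.002], [0.992, 0.13, -0.002], [-0.002, -0.002, -1.0]]
ft_force: [0.2, -0.3, -3.2]
finger_gap: 0.173
grasp_force: 61.1
```

```bash
python3 - <<'E'
from h import *
to(487.7,80.9,113,7.3)
f=grab_frame("wrist"); save(f,"pics/w2.png")
E
```

```text
t 13.8 pos [487.2  80.2 215.7] phi 7.46 tilt [-0.0015 -0.0022] j [-0.17  0.14 -0.09  1.92  0.02  1.09 -0.13] F [ 0.2 -0.3 -3.2] gap 14.7 grip 61.1
tool shift mm [  0.8   0.7 102.7] turn z rad 0.003
```

View pics/w2.png

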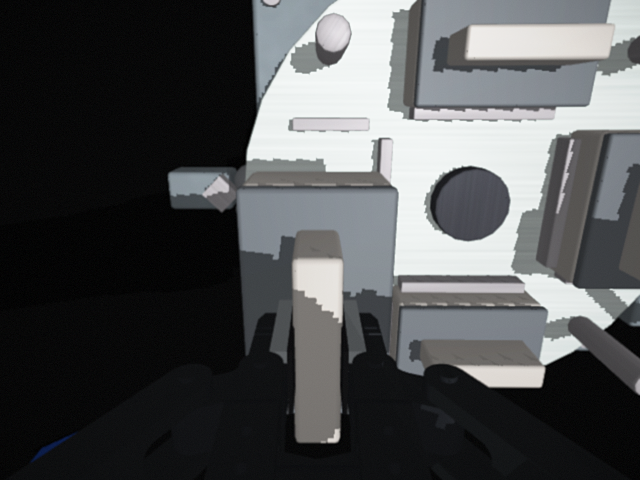

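The wrist picture shows the held cassette at (317,270), square to the tool. The short fence is at (330,124), the long fence at (386,160), and the spot below is free.

Emit:
servo_tool(
  increments=[
    [0.0008,0.0007,0.02,0,0,0.003,0.01],
    [0,0,0.025,0,0,0,0.01],
    [0,0,0.02,0,0,0,0.01],
    [0,0,0.015,0,0,0,0.01],
    [0,0,0.01,0,0,0,0.01],
    [0,0,0.006,0,0,0,0.01],
    [0,0,0,0,0,0,0.01],
    [0,0,0,0,0,0,0.01],
  ],
)

```text
clock: 14.65
position: [490.1, 81.3, 122.4]
tool_rot: [[-0.124, 0.992, 0.004], [0.992, 0.124, -0.001], [-0.002, 0.004, -1.0]]
ft_force: [-0.4, 0.7, -3.7]
finger_gap: 0.176
grasp_force: 61.0
```

```bash
python3 - <<'E'
from h import *
to(487.7,80.9,111,7.3); posts()
E
```

```text
t 14.65 pos [490.1  81.3 122.4] phi 7.14 tilt [ 0.0038 -0.0011] j [-0.17  0.24 -0.09  2.02  0.03  0.88 -0.16] F [-0.4  0.7 -3.7] gap 15.0 grip 61.0
tool shift mm [-0.1 -2.4 11.4] turn z rad -0.003
obj [308. 162.] 36 r 138.6 ang -38.1
obj [271. 168.] 127 r 91.5 ang 9.9
obj [236. 170.] 37 r 138.7 ang 52.5
obj [311. 197.] 155 r 94.6 ang -83.6
obj [241. 205.] 161 r 94.6 ang 98.2
obj [317. 233.] 41 r 140.2 ang -128.2
obj [242. 241.] 41 r 139.8 ang 142.6
tool polar 103.1 193.6
```

Emit:
servo_tool(
  increments=[
    [0,-0.002,0.004,0,0,0,0.01],
    [0,0,0.004,0,0,0,0.01],
    [0,0,0.001,0,0,0,0.01],
    [0,0,0,0,0,0,0.01],
  ],
)

```text
clock: 15.1
position: [487.3, 80.9, 112.6]
tool_rot: [[-0.124, 0.992, 0.002], [0.992, 0.124, -0.001], [-0.002, 0.002, -1.0]]
ft_force: [0.5, 0.5, -4.1]
finger_gap: 0.174
grasp_force: 61.1
```

Emit:
servo_tool(
  increments=[
    [0,0,0.001,0,0,0,0.01],
    [0,0,0,0,0,0,0.01],
  ],
)

```text
clock: 15.3
position: [487.6, 80.9, 111.8]
tool_rot: [[-0.124, 0.992, 0.003], [0.992, 0.124, -0.001], [-0.002, 0.002, -1.0]]
ft_force: [0.1, -0.3, -3.7]
finger_gap: 0.177
grasp_force: 61.1
```

Emit:
servo_tool(
  increments=[
    [0,0,0.001,0,0,0,0.01],
    [0,0,0,0,0,0,0.01],
  ],
)

```text
clock: 15.5
position: [487.7, 81.1, 111.4]
tool_rot: [[-0.124, 0.992, 0.003], [0.992, 0.124, -0.001], [-0.002, 0.003, -1.0]]
ft_force: [-2.1, 1.2, 2.2]
finger_gap: 0.174
grasp_force: 61.8
```

Emit:
servo_tool(
  increments=[
    [0,0.002,-0.001,0,0,0,0.01],
    [0,0.002,0,0,0,0,0.01],
    [0,0.002,0,0,0,0,0.01],
    [0,0.001,0,0,0,0,0.01],
    [0,0,0,0,0,0,0.01],
  ],
)

```text
clock: 16.0
position: [494.7, 81.8, 111.6]
tool_rot: [[-0.124, 0.992, 0.003], [0.992, 0.124, -0.001], [-0.002, 0.002, -1.0]]
ft_force: [-0.6, -0.7, -4.5]
finger_gap: 0.173
grasp_force: 61.1
```

Emit:
servo_tool(
  increments=[
    [0,0.001,0,0,0,0,0.01],
    [0,0,0,0,0,0,0.01],
  ],
)

```text
clock: 16.2
position: [495.6, 82.0, 111.8]
tool_rot: [[-0.124, 0.992, 0.003], [0.992, 0.124, -0.001], [-0.002, 0.003, -1.0]]
ft_force: [0.2, -0.2, -3.6]
finger_gap: 0.174
grasp_force: 61.1
```

Emit:
servo_tool(
  increments=[
    [0,0.001,0,0,0,0,0.01],
    [0,0,0,0,0,0,0.01],
  ],
)

```text
clock: 16.4
position: [496.6, 82.1, 111.9]
tool_rot: [[-0.124, 0.992, 0.003], [0.992, 0.124, -0.001], [-0.002, 0.003, -1.0]]
ft_force: [0.4, -0.4, -3.5]
finger_gap: 0.172
grasp_force: 61.1
```

Emit:
servo_tool(
  increments=[
    [0,0.001,0,0,0,0,0.01],
    [0,0,0,0,0,0,0.01],
  ],
)

```text
clock: 16.6
position: [497.6, 82.2, 111.9]
tool_rot: [[-0.124, 0.992, 0.003], [0.992, 0.124, -0.001], [-0.002, 0.003, -1.0]]
ft_force: [0.1, -0.5, -3.6]
finger_gap: 0.177
grasp_force: 61.1
```

Emit:
servo_tool(
  increments=[
    [0,0.001,0,0,0,0,0.01],
    [0,0,0,0,0,0,0.01],
  ],
)

```text
clock: 16.8
position: [498.3, 82.2, 111.8]
tool_rot: [[-0.124, 0.992, 0.002], [0.992, 0.124, -0.002], [-0.002, 0.002, -1.0]]
ft_force: [-0.1, 0.3, -2.0]
finger_gap: 0.171
grasp_force: 61.1
```

Emit:
servo_tool(
  increments=[
    [0,0.001,0,0,0,0,0.01],
    [0,0,0,0,0,0,0.01],
  ],
)

```text
clock: 17.0
position: [498.5, 82.3, 111.7]
tool_rot: [[-0.124, 0.992, 0.0], [0.992, 0.124, -0.002], [-0.002, 0.0, -1.0]]
ft_force: [-2.4, -0.5, -1.3]
finger_gap: 0.175
grasp_force: 61.4
```

Emit:
servo_tool(
  increments=[
    [0.002,0,0,0,0,0,0.01],
    [0.002,0,0,0,0,0,0.01],
    [0.002,0,0,0,0,0,0.01],
    [0.001,0,0,0,0,0,0.01],
    [0,0,0,0,0,0,0.01],
  ],
)

```text
clock: 17.5
position: [497.7, 88.4, 111.6]
tool_rot: [[-0.124, 0.992, 0.001], [0.992, 0.124, -0.003], [-0.003, 0.0, -1.0]]
ft_force: [-3.3, -4.2, -0.2]
finger_gap: 0.174
grasp_force: 61.4
```

Emit:
servo_tool(
  increments=[
    [0.001,0,0,0,0,0,0.01],
    [0,0,0,0,0,0,0.01],
  ],
)

```text
clock: 17.7
position: [497.6, 89.2, 111.6]
tool_rot: [[-0.124, 0.992, 0.001], [0.992, 0.124, -0.003], [-0.003, 0.0, -1.0]]
ft_force: [-3.7, -4.1, -0.2]
finger_gap: 0.169
grasp_force: 61.5
```

Emit:
servo_tool(
  increments=[
    [0.001,0,0,0,0,0,0.01],
    [0,0,0,0,0,0,0.01],
  ],
)

```text
clock: 17.9
position: [497.4, 90.2, 111.5]
tool_rot: [[-0.124, 0.992, 0.001], [0.992, 0.124, -0.003], [-0.003, 0.0, -1.0]]
ft_force: [-5.0, -3.9, -1.0]
finger_gap: 0.175
grasp_force: 61.5
```

Emit:
servo_tool(
  increments=[
    [0.001,0,0,0,0,0,0.01],
    [0,0,0,0,0,0,0.01],
  ],
)

```text
clock: 18.1
position: [497.3, 91.2, 111.6]
tool_rot: [[-0.123, 0.992, 0.001], [0.992, 0.123, -0.003], [-0.003, 0.0, -1.0]]
ft_force: [-4.4, -3.7, -1.1]
finger_gap: 0.173
grasp_force: 61.5
```

Emit:
servo_tool(
  increments=[
    [0.001,0,0,0,0,0,0.01],
    [0,0,0,0,0,0,0.01],
  ],
)

```text
clock: 18.3
position: [497.2, 92.1, 111.6]
tool_rot: [[-0.123, 0.992, 0.001], [0.992, 0.123, -0.003], [-0.003, 0.0, -1.0]]
ft_force: [-3.9, -4.4, -0.0]
finger_gap: 0.17
grasp_force: 61.5
```

Emit:
servo_tool(
  increments=[
    [0.0005,0,0,0,0,0,0.01],
    [0,0,0,0,0,0,0.01],
  ],
)

```text
clock: 18.5
position: [497.2, 92.6, 111.6]
tool_rot: [[-0.123, 0.992, 0.001], [0.992, 0.123, -0.003], [-0.003, 0.0, -1.0]]
ft_force: [-3.7, -4.0, -0.6]
finger_gap: 0.175
grasp_force: 61.5
```

Emit:
servo_tool(
  increments=[
    [0.0007,0,0,0,0,0,0.01],
    [0,0,0,0,0,0,0.01],
  ],
)

```text
clock: 18.7
position: [497.1, 93.3, 111.6]
tool_rot: [[-0.123, 0.992, 0.001], [0.992, 0.123, -0.003], [-0.003, 0.0, -1.0]]
ft_force: [-3.9, -4.1, -0.4]
finger_gap: 0.175
grasp_force: 61.5
```

Emit:
servo_tool(
  increments=[
    [0.0007,0,0,0,0,0,0.01],
    [0,0,0,0,0,0,0.01],
  ],
)

```text
clock: 18.9
position: [497.0, 93.7, 111.6]
tool_rot: [[-0.123, 0.992, 0.001], [0.992, 0.123, -0.004], [-0.004, 0.0, -1.0]]
ft_force: [-3.5, -3.6, -1.0]
finger_gap: 0.172
grasp_force: 61.4
```

```bash
cat > nest.py <<'E'
from h import *
# measure cassette in nest: lid (z=104) and rib (z=136) in nest axes
def nest(f):
    P=cloud(f); a=np.radians(187.4); o=np.array([np.cos(a),np.sin(a)]); t=np.array([np.sin(a),-np.cos(a)])
    for lo,hi,z in((70,88,78),(96,112,104),(126,146,136)):
        d=P[...,:2]-[590.4,105.7]
        m=(abs(d@t)<72)&(abs(d@o-95)<50)&(P[...,2]>lo)&(P[...,2]<hi)
        n,l,s,ct=cv2.connectedComponentsWithStats(m.astype(np.uint8))
        for i in range(1,n):
            if s[i,4]<25: continue
            c=np.vstack(cv2.findContours((l==i).astype(np.uint8),0,2)[0])[:,0]; w=plane(f,c,z)[:,:2]-[590.4,105.7]
            print(z,s[i,4],cv2.minAreaRect(np.c_[w@t,w@o-95].astype(np.float32)))
E
python3 -c "
from nest import *
to(496,92,111,7.3); nest(posts())"
```

```text
t 18.9 pos [497.   93.7 111.6] phi 7.08 tilt [ 0.0006 -0.0036] j [-0.19  0.28 -0.09  2.    0.04  0.87 -0.18] F [-3.5 -3.6 -1. ] gap 14.7 grip 61.4
tool shift mm [-1.6 -1.2  0.6] turn z rad -0.004
obj [308. 162.] 40 r 138.4 ang -38.2
obj [271. 168.] 127 r 91.7 ang 10.1
obj [236. 170.] 40 r 138.2 ang 52.6
obj [311. 197.] 157 r 94.6 ang -83.8
obj [241. 205.] 163 r 94.4 ang 97.7
obj [317. 233.] 40 r 140.5 ang -128.2
obj [242. 241.] 38 r 140.1 ang 142.4
tool polar 94.1 187.3
```

Emit:
servo_tool(
  increments=[
    [0.001,0,0,0,0,0,0.01],
    [0,0,0,0,0,0,0.01],
  ],
)

```text
clock: 19.15
position: [497.0, 93.8, 111.6]
tool_rot: [[-0.123, 0.992, 0.001], [0.992, 0.123, -0.005], [-0.005, 0.0, -1.0]]
ft_force: [-3.1, -6.4, -0.9]
finger_gap: 0.172
grasp_force: 61.5
```

Emit:
servo_tool(
  increments=[
    [0.001,0,0,0,0,0,0.01],
    [0,0,0,0,0,0,0.01],
  ],
)

```text
clock: 19.35
position: [497.0, 94.0, 111.7]
tool_rot: [[-0.123, 0.992, 0.001], [0.992, 0.123, -0.006], [-0.006, 0.0, -1.0]]
ft_force: [-3.4, -8.2, 1.2]
finger_gap: 0.177
grasp_force: 61.6
```

```bash
python3 -c "
from nest import *
to(496,92,111,7.3); posts()"
```

```text
t 19.35 pos [497.   94.  111.7] phi 7.06 tilt [ 0.0009 -0.0059] j [-0.2   0.28 -0.09  2.    0.04  0.87 -0.19] F [-3.4 -8.2  1.2] gap 15.1 grip 61.6
tool shift mm [-1.8 -1.3  0.7] turn z rad -0.004
obj [308. 162.] 37 r 138.7 ang -38.3
obj [271. 168.] 129 r 91.6 ang 10.4
obj [236. 170.] 38 r 138.4 ang 52.4
obj [311. 197.] 156 r 94.6 ang -83.8
obj [241. 205.] 160 r 94.6 ang 97.9
obj [317. 232.] 38 r 140.1 ang -128.1
obj [242. 241.] 40 r 139.9 ang 142.6
tool polar 94.1 187.2
```

Emit:
servo_tool(
  increments=[
    [-0.0012,-0.0007,0,0,0,0,0.01],
    [0,0,0,0,0,0,0.01],
    [0,0,0,0,0,0,0.02],
    [0,0,0,0,0,0,0.03],
    [0,0,0,0,0,0,0.045],
    [0,0,0,0,0,0,0.045],
  ],
)

```text
clock: 20.0
position: [497.9, 96.8, 112.3]
tool_rot: [[-0.125, 0.992, 0.005], [0.992, 0.125, -0.0], [-0.001, 0.004, -1.0]]
ft_force: [0.2, 0.8, 0.8]
finger_gap: 0.53
grasp_force: 0.0
```

Emit:
servo_tool(
  increments=[
    [0,0,-0.01,0,0,0,0.045],
    [0,0,-0.02,0,0,0,0.045],
    [0,0,-0.03,0,0,0,0.045],
    [0,0,-0.04,0,0,0,0.045],
    [0,0,-0.04,0,0,0,0.045],
    [0,0,-0.04,0,0,0,0.045],
    [-0.04,0,0,0,0,0,0.045],
    [-0.04,0,0,0,0,0,0.045],
    [-0.04,0,0,0,0,0,0.045],
  ],
)

```text
clock: 20.9
position: [511.8, -23.9, 293.6]
tool_rot: [[-0.125, 0.992, 0.005], [0.992, 0.125, -0.001], [-0.002, 0.005, -1.0]]
ft_force: [0.0, -0.4, -0.2]
finger_gap: 0.523
grasp_force: 0.0
```

```bash
python3 - <<'E'
from nest import *
to(496,92,111,7.3); f=posts(); nest(f); print("wrist")
save(f,"pics/top3.png"); f=grab_frame("wrist"); save(f,"pics/w3.png"); nest(f)
E
```

```text
t 20.9 pos [511.8 -23.9 293.6] phi 7.19 tilt [ 0.0054 -0.0011] j [-0.05  0.1   0.01  1.78  0.    1.26  0.09] F [ 0.  -0.4 -0.2] gap 44.6 grip 0.0
tool shift mm [117.3  -2.2 182.4] turn z rad -0.002
obj [271. 168.] 128 r 91.6 ang 9.9
obj [236. 170.] 39 r 138.5 ang 52.6
obj [241. 205.] 161 r 94.4 ang 97.9
obj [280. 235.] 169 r 95.5 ang -172.6
obj [242. 241.] 39 r 140.1 ang 142.5
tool polar 159.5 240.6
78 88 ((14.061344146728516, 22.548828125), (46.245601654052734, 114.406005859375), 63.9212760925293)
104 612 ((0.470458984375, -0.07919120788574219), (60.536739349365234, 99.75212097167969), 89.64298248291016)
136 169 ((0.17815399169921875, 0.3073101043701172), (17.26800537109375, 67.5543212890625), 89.58123779296875)
wrist
78 703 ((-10.681575775146484, -35.44609832763672), (5.708187580108643, 67.33258056640625), 89.97044372558594)
78 34 ((-67.7611312866211, -46.56243896484375), (4.10312557220459, 8.810791969299316), 63.79447555541992)
104 6462 ((-15.455657958984375, -0.5297508239746094), (59.56736755371094, 68.10686492919922), 89.6989517211914)
104 70 ((-68.21945190429688, -47.353904724121094), (5.490070343017578, 6.66577672958374), 89.05561065673828)
136 1962 ((-11.348419189453125, -0.3248720169067383), (15.520893096923828, 47.0020866394043), 89.60028076171875)
```

View pics/w3.png

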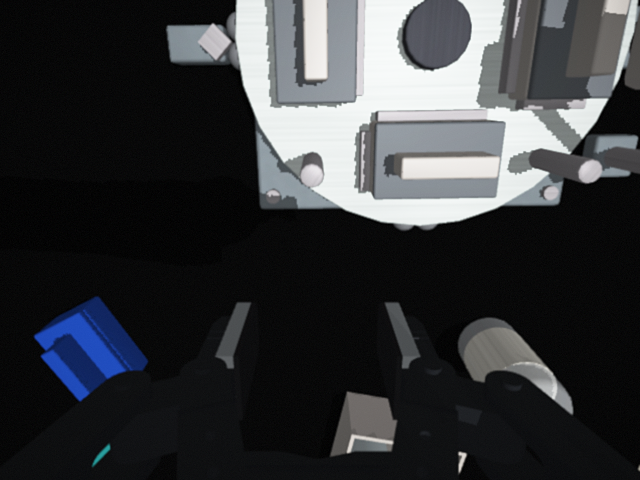

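The wrist picture shows the released cassette at (315,50) square in the nest, with the long fence along its right side at (360,50). Its left (far) end and the short fence are out of view, so I'll look once more from farther back.

Emit:
servo_tool(
  increments=[
    [0.04,0,0,0,0,0,0.045],
    [0.04,0,0,0,0,0,0.045],
    [0.02,0,0,0,0,0,0.045],
    [0,0,0,0,0,0,0.045],
    [0,0,0,0,0,0,0.045],
  ],
)

```text
clock: 21.5
position: [499.1, 76.4, 292.4]
tool_rot: [[-0.125, 0.992, 0.003], [0.992, 0.125, -0.002], [-0.002, 0.003, -1.0]]
ft_force: [-0.4, 0.1, -0.3]
finger_gap: 0.524
grasp_force: 0.0
```

```bash
python3 - <<'E'
from nest import *
to(496,92,111,7.3)
f=grab_frame("wrist"); nest(f)
p=proj(f,[[496.2,93.6,104]])[0]; print(p)
u,v=(int(k) for k in p); u=min(max(u,130),510); v=min(max(v,110),370)
im=cv2.cvtColor(f["pixels"],cv2.COLOR_RGB2BGR)[v-110:v+110,u-130:u+130]
cv2.imwrite("pics/w4.png",cv2.resize(im,None,fx=2.7,fy=2.7,interpolation=cv2.INTER_CUBIC))
E
```

```text
t 21.5 pos [499.1  76.4 292.4] phi 7.18 tilt [ 0.0035 -0.0018] j [-0.17  0.09 -0.07  1.79  0.01  1.26 -0.12] F [-0.4  0.1 -0.3] gap 44.8 grip 0.0
tool shift mm [ 16.2  -1.7 181.3] turn z rad -0.002
78 27 ((67.81523895263672, -46.62689208984375), (7.402353763580322, 3.1436829566955566), 29.723026275634766)
78 621 ((54.80963897705078, 2.3099727630615234), (49.82297134399414, 7.793240547180176), 89.7967300415039)
78 713 ((0.10277938842773438, -35.63330841064453), (5.762195110321045, 90.29597473144531), 89.91104125976562)
78 54 ((-68.55638885498047, -47.85523223876953), (12.86077880859375, 6.577298641204834), 16.67449188232422)
104 60 ((68.72666931152344, -47.60268020629883), (5.795583248138428, 4.477333068847656), 2.41025972366333)
104 7165 ((0.5139350891113281, -0.5706310272216797), (59.72630310058594, 99.64130401611328), 89.823974609375)
104 60 ((-67.48194122314453, -47.53512954711914), (9.152349472045898, 5.103880405426025), 1.9800549745559692)
136 2121 ((0.8322410583496094, -0.5421266555786133), (15.766961097717285, 70.62484741210938), 89.94396209716797)
[315.70445125 184.4524262 ]
```

View pics/w4.png

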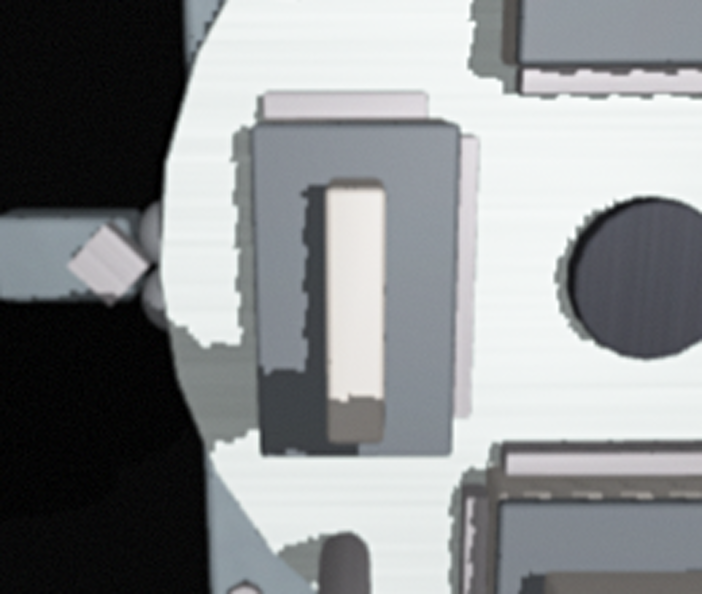

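The close view shows the cassette parallel to both fences, with no visible gap at the long fence (468,275) or the short one (345,105). Measured gaps are about 0 and about 0.4 mm, and the table is on its detent, so I'm handing it in.

```bash
python3 -c "
from h import *
print(sign_off())"
```

```text
the job is handed in; nothing more can be done
None
```

I turned the table one station counter-clockwise into its detent and let go of it. I then set the cassette in the empty nest and slid it home against both fences (measured gaps about 0 and 0.4 mm). The job is handed in at about 21.5 s of robot time, but sign-off returned no verdict.

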